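# Lock the solar lamp's collar on its bar

## Task

The solar lamp's collar has come loose on its steel bar and the lamp hangs crooked. Swing the collar round the bar until its set screw stands squarely over the flat filed along the bar, then turn the screw's black knob clockwise until you feel the screw bear firmly on the flat, without forcing it, and let go of it. Leave the other things on the table where they are.

Things in the scene. Friction and masses are not known exactly. Their poses are not given: they have to be found in the camera images.
- stand: Fixed grey lamp stand. Origin on the table straight below the collar; x runs along the bar from its free end to the post; z up. Base 250 x 120 x 16 mm, from x = -45 to +205 mm, with a solar panel and a black toggle switch on it. Post 26 x 44 mm at x = +105 mm, 174 mm high. The bar is level, its axis 150 mm above the table.
- bar: Steel bar, 24 mm diameter, one flat about 18 mm wide filed along its whole length (D section). Fixed, does not turn. Origin on its axis, inside the collar; x along it to the post; z is the direction in which the flat faces, turned 0 to -0.35 rad about x from straight up. The flat's depth is uneven and not in this pose: it lies 5.8 to 10.2 mm from the axis.
- bar_end (a point): Centre of the bar's free end face, 45 mm from the middle of the collar.
- collar: Loose aluminium collar on the bar, 38 mm diameter, 26 mm wide; set screw on its z side, white lamp head (72 mm disc, down to 84 mm) on the other. Origin on the bar's axis in its middle; x along the bar; z points outward along the set screw. Turns only about x, cannot slide, stays where left, turning takes 0.1 to 0.16 N m. Starts 0.35 to 0.95 rad off the flat (positive about x).
- screw: Set screw with a black hexagonal knob, 30 mm across the faces, 26 mm tall. Origin near the knob's middle, at the start 56 mm from the bar's axis along the collar's z; the knob spans 44 to 70 mm from the axis, the collar's boss ends at 25.5 mm. z points outward; y is square to a pair of knob faces (another pair every 60 degrees) and at the start lies across the bar.
- knob_top (a point): Centre of the knob's top. Clockwise seen from here screws in: it sinks 4 mm per rad, 3.2 rad at most; follow it down. Free turning meets 0.24 N m of friction; a quick stop recoils and the reading is less or reversed: end each turn with ever smaller steps (0.03, 0.02, 0.01 rad). A push along the screw helps it turn: add 0.004 m x that push to the torque; 0.16 to 0.2 N m then shows while free.
- screw_foot (a point): Foot of the screw, 7 mm diameter. It meets the flat after 1.1 to 2.2 rad from the start, not known beforehand; then the force on the flat grows by about 70 N per rad. Firm is 25 to 55 N on the flat: so read (torque plus 0.004 m x push), 0.08 to 0.17 N m more than in free turning; stop at about 0.13. More is forcing it. Do not push it down: what a push adds is lost on letting go.
- tin: Green plastic pencil tin with pencils, 74 mm diameter, 100 mm tall (pencils to 165 mm). Origin at the centre of its underside. Bystander.
- mug: Stainless steel mug, 80 mm diameter, 85 mm tall, handle on its y side. Origin at the centre of its underside. Bystander.
- eraser: Red eraser, 55 x 24 x 14 mm. Origin at the centre of its underside. Bystander.
- clipboard: Yellow clipboard lying flat, 230 (x) x 160 x 5 mm with a steel spring clip 16 mm high at its +x end. Origin at the centre of its underside. Bystander.

How it is judged:
On the way, in this order (a step that is already met when the one before it is completed fails the run):
1. the collar is turned so that the screw faces the flat: within 0.2 rad of square (angle between the z axis of collar and the z axis of bar, either way round below 0.2 rad), for 0.2 s.
2. the screw is tightened onto the flat: it presses with more than 25 N, square within 0.15 rad (contact force between screw and bar above 25 N and angle between the z axis of collar and the z axis of bar, either way round below 0.15 rad), for 0.2 s.
At the end, for the whole second after the job is handed in: the set screw presses on the bar's flat with more than 20 N, the collar's z axis is within 0.15 rad of the direction the flat faces, and the collar is at rest (turns slower than 0.2 rad/s) (contact force between screw and bar above 20 N and angle between the z axis of collar and the z axis of bar, either way round below 0.15 rad and angular speed of collar below 0.2 rad/s); the robot touches nothing.
It fails at once if the screw is forced: it presses on the bar with more than 55 N (contact force between screw and bar above 55 N).
It fails at once if one of the other things is moved by more than 30 mm (distance of any of tin, mug, eraser, clipboard from where it was at the start of the episode above 0.03 m).
It also fails if it takes over 72 s, if anything falls off the work surface, if the arm or the gripper's body presses on something with over 40 N, if the wrist force passes 120 N, or if a joint passes its speed limit or range.

## Robot

A 6-joint arm with a two-finger parallel gripper is mounted at the origin on the work surface. World frame = base frame: x ahead of the robot, y to its left, z up, the work surface at z = 0. Lengths are in m, angles in rad, forces in N, time in s.
With the tool pointing down it reaches from about 0.325 to 0.775 m from the base axis. Payload 9.3 kg.
Tool frame: the origin (TCP) lies midway between the tips of the shut fingers; the grasp point (between the pads) lies 19 mm behind it; z points along the fingers, y is the line along which they close (so a half turn about z gives the same grasp; the last joint's range is limited). The gripper opens to 85 mm and grips with 20 to 120 N. Pads are 22 mm wide; open, the fingers measure 114 mm over their backs; the gripper's body (76 mm by 85 mm) begins 54 mm behind the grasp point. The pads swing forward as they close: fully open they stand 13 mm farther back than shut.
Start: joints at [1.115, 0.259, 0.021, 1.334, 0, 1.418], TCP at [0.164, 0.525, 0.231] pointing down, gripper open.
Joint ranges: [-3.04, 3.04], [-0.91, 1.82], [-1.04, 1.36], [-1.92, 1.95], [-1.52, 1.45], [-3.14, 3.14]. Speed limits (rad/s): [2.22, 2.22, 2.79, 3.14, 3.14, 3.14].

## Interface

Orientations are given as [roll, pitch, yaw] about the fixed x, y, z axes, in that order (R = Rz(yaw) Ry(pitch) Rx(roll)).
In Python, from cell import manip gives the robot as it stands.
- The arm moves only by the shell command python3 steer.py [FORCE], which reads ROWS from standard input. ROWS is a JSON list that holds a single list of rows (three levels of brackets), with 1 to 20 rows, each of 7 numbers: a rotation vector rx, ry, rz in rad, then dx, dy, dz in m, then the finger opening in m; each row is the pose to reach, as a shift and turn from the pose commanded when the command began, along the tool's axes at that moment; what a row does not reach only later rows make up. A row lasts 1/12 s, in which the tool goes at most 0.0417 m and 0.125 rad, less where a joint would pass 70% of its speed; a pose out of reach is approached as far as the arm can. The fingers move at their own pace and stop on an object; FORCE is the grip in N (left out, the last holds). Time passes only in rows, so rows that do not move let the fingers close. It prints the time, the measured TCP pose, the force, the opening and the grip force at its end. Input that does not fit is refused with a message, and nothing moves.
- manip.get_obs(): the state, without advancing time (a new reading comes with each control period).
- manip.grab_frame(name): name is "side" or "top"; returns a dict with "frame" (480x640x3 uint8, blue, green, red), "fovy" (degrees; the focal length in pixels is half the picture's height over the tangent of half this angle, whatever the lens; pixels are square), "cx", "cy" (the principal point, pixels), "dist" ([k1, k2, p1, p2, k3] as OpenCV has them; the pictures are not rectified), "rvec" (rotation vector, rad) and "tvec" (3), from world to camera coordinates, as OpenCV has them. Camera axes: x right, y down, z forward; pixel columns grow to the right and rows downward; lengths in m; the calibration is good to about 2 mm. A picture is of the moment at which its call begins. There is no depth.
- manip.sign_off(): hands the job in; it is judged then, once.
The state is a dict: "time": time; "joint_positions": joint angles; "qvel": joint speeds; "joint_efforts": joint torques, N m; "ee_pos": TCP position; "tcp_rot": TCP orientation; "contact_force": force on the tool from outside, world axes, zero at the start; "ft_torque": the same for the moment, N m; "finger_gap": finger opening in m; "grip_force": force on a finger pad.
Only numpy, scipy, OpenCV 4.12 (cv2) and the standard library are available. Lean on these libraries where they do the work, as an engineer would, in place of code of your own. Each camera call takes 0.05 s, during which the arm holds its last target. There are 200 camera calls.

## Working session

There is one attempt and no reset: what is moved stays moved. The work goes in short steps, Python scripts to look and compute and a shell command to move; the robot and the scene stay as the last step left them, time stands still between calls to the robot, and variables do not carry over. Pictures are saved under pics/ and viewed, at most 10 in all, crops included, and the job is handed in when it is done.

```bash
ls; mkdir -p pics
python3 - <<'E'
from cell import manip
import cv2
for n in("side","top"):
    f=manip.grab_frame(n); cv2.imwrite(f"pics/{n}0.png",f["frame"]); print({k:v for k,v in f.items() if k!="frame"})
o=manip.get_obs(); print(o)
E
```

```text
cell.py
pics
steer.py
{'fovy': 52.05603385028777, 'cx': 324.06938635481816, 'cy': 239.45489901291768, 'dist': array([-0.06215441,  0.        ,  0.        ,  0.        ,  0.        ]), 'rvec': array([ 2.06173161, -0.55926228,  0.27953995]), 'tvec': array([-0.47552705,  0.21852481,  1.04822783])}
{'fovy': 52.872268260975495, 'cx': 316.94076636629154, 'cy': 232.53027493814318, 'dist': array([0.01747354, 0.        , 0.        , 0.        , 0.        ]), 'rvec': array([ 2.19125106, -2.15297348,  0.11810738]), 'tvec': array([-0.09570247,  0.49036421,  1.18615901])}
{'time': 0.1, 'joint_positions': array([1.11538060e+00, 2.59165868e-01, 2.08277767e-02, 1.33371820e+00,
       2.69697537e-05, 1.41822256e+00]), 'qvel': array([ 1.47234946e-03, -1.96743733e-03,  1.42779663e-03, -1.27538042e-04,
       -5.65117062e-04, -5.96787499e-05]), 'joint_efforts': array([ 4.21701450e-03, -5.56693339e+01,  3.45071232e+01,  1.15665575e-02,
       -2.22610470e-04, -1.28100052e-05]), 'ee_pos': array([0.16389659, 0.52474118, 0.23070646]), 'tcp_rot': array([-3.14035142e+00, -2.18149007e-04,  2.83875054e+00]), 'contact_force': array([ 0.37098012, -0.02636066,  0.32618237]), 'ft_torque': array([-0.01140268,  0.01985654, -0.05210798]), 'grip_force': 0.0, 'finger_gap': 0.08521610960576248}
```
View pics/side0.png

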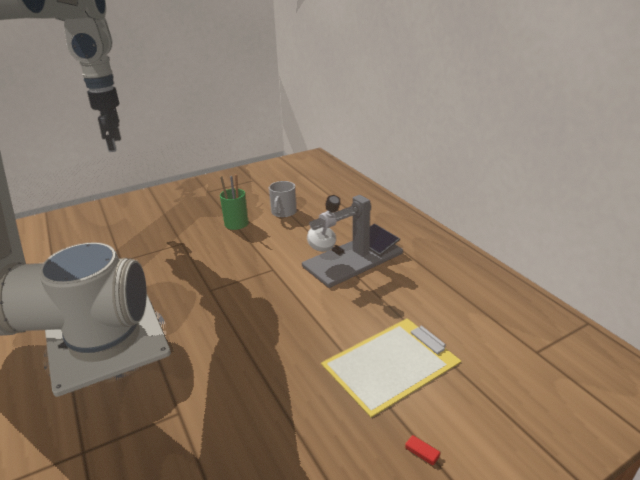

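View pics/top0.png

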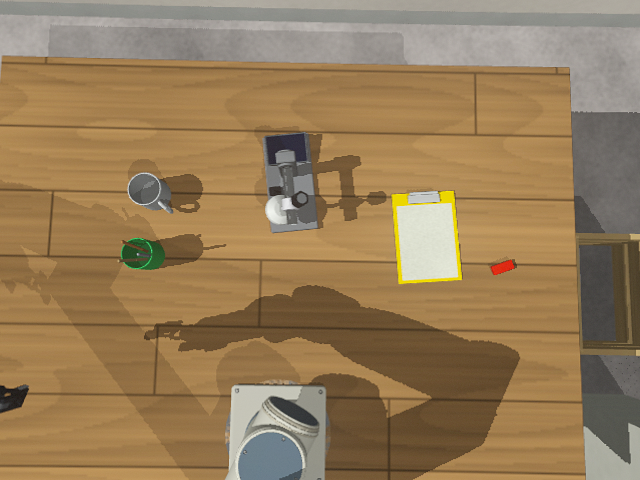

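The side view shows the knob near (333,203) and the free bar end near (316,222). The top view shows the stand at (290,182), the knob at (300,199) and the lamp head at (279,210). I'll zoom in on both.

Run:
```python
import cv2, numpy as np
a=cv2.imread("pics/side0.png")[180:290,290:415]; b=cv2.imread("pics/top0.png")[125:240,250:330]
a=cv2.resize(a,None,fx=5,fy=5,interpolation=cv2.INTER_CUBIC)
b=cv2.resize(b,None,fx=5,fy=5,interpolation=cv2.INTER_CUBIC)
cv2.imwrite("pics/s1.png",a); cv2.imwrite("pics/t1.png",b)
```

View pics/s1.png

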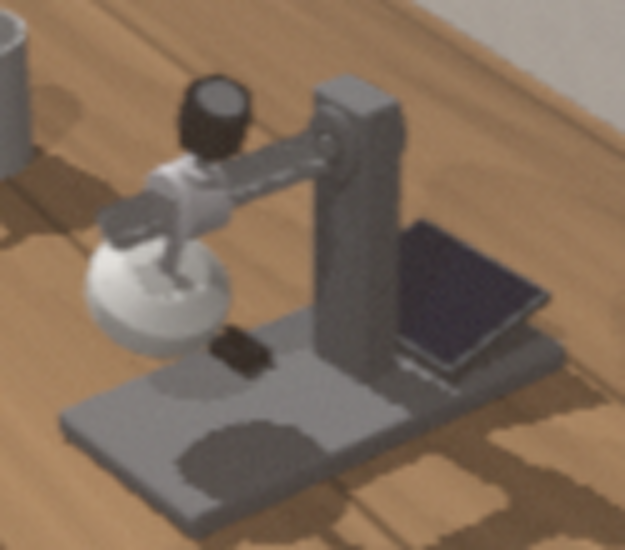

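View pics/t1.png

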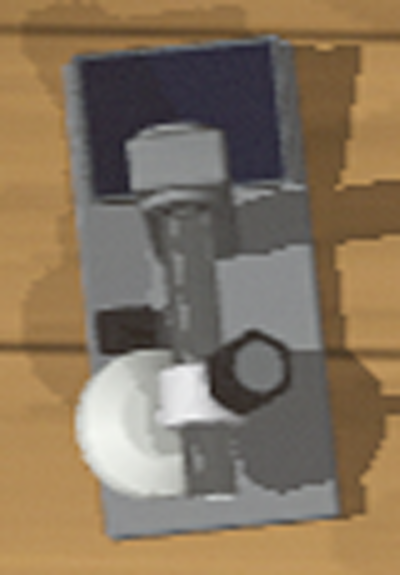

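```bash
cat > h.py <<'E'
import numpy as np, cv2
from scipy.optimize import least_squares
from scipy.spatial.transform import Rotation as R
CAL={"side":dict(fovy=52.05603385028777,c=(324.06938635481816,239.45489901291768),k1=-0.06215441,rvec=np.array([2.06173161,-0.55926228,0.27953995]),tvec=np.array([-0.47552705,0.21852481,1.04822783])),
"top":dict(fovy=52.872268260975495,c=(316.94076636629154,232.53027493814318),k1=0.01747354,rvec=np.array([2.19125106,-2.15297348,0.11810738]),tvec=np.array([-0.09570247,0.49036421,1.18615901]))}
def proj(n,P):
    c=CAL[n]; f=240/np.tan(np.radians(c["fovy"]/2))
    K=np.array([[f,0,c["c"][0]],[0,f,c["c"][1]],[0,0,1]])
    return cv2.projectPoints(np.atleast_2d(np.asarray(P,float)),c["rvec"],c["tvec"],K,np.array([c["k1"],0,0,0,0]))[0][:,0]
def S2W(p,P):  # stand -> world
    P=np.atleast_2d(np.asarray(P,float)); return R.from_euler('z',p[2]).apply(P)+[p[0],p[1],0]
def rx(a,P): return R.from_euler('x',a).apply(np.atleast_2d(np.asarray(P,float)))
E
cat > fit.py <<'E'
from h import *
T=lambda u,v:(u/5+250,v/5+125)
S=lambda u,v:(u/5+290,v/5+180)
z=.016
obs=[("top",T(107,537),(-.045,.06,z)),("top",T(340,515),(-.045,-.06,z)),("top",T(66,62),(.205,.06,z)),("top",T(285,38),(.205,-.06,z)),
("side",S(62,418),(-.045,.06,z)),("side",S(196,517),(-.045,-.06,z)),("side",S(564,352),(.205,-.06,z)),
("side",S(347,75),(.118,.022,.174)),("side",S(313,92),(.092,.022,.174)),("side",S(362,108),(.092,-.022,.174)),("side",S(404,95),(.118,-.022,.174)),
("top",T(127,140),(.118,.022,.174)),("top",T(228,190),(.092,-.022,.174)),("top",T(133,192),(.092,.022,.174))]
kt={"top":T(262,363),"side":S(222,98)}
def res(q):
    r=[proj(n,S2W(q,P))[0]-uv for n,uv,P in obs]
    k=rx(q[3],[0,0,.070])+[0,0,.15]
    r+=[proj(n,S2W(q,k))[0]-kt[n] for n in kt]
    return np.concatenate(r)
best=min((least_squares(res,[.5,.0,y,-.5],loss='soft_l1') for y in(0,.1,-.1)),key=lambda s:s.cost)
q=best.x; print(q); print(np.round(res(q).reshape(-1,2),1))
E
python3 fit.py
```

```text
[ 0.54274505 -0.02737722  0.1261579   0.40426966]
[[ 0.6  0.3]
 [ 1.2 -0.4]
 [-0.9 -0.7]
 [ 1.6 -0.7]
 [-2.7 -1.9]
 [-1.2  0.3]
 [ 0.2 -2.1]
 [-0.7 -1.6]
 [-1.9 -2.1]
 [-0.2  1.1]
 [-0.5  0.5]
 [ 0.2 -1.4]
 [ 0.8 -2.2]
 [ 0.2 -0.5]
 [ 0.5  0.3]
 [-1.  -0. ]]
```

```bash
cat >> fit.py <<'E'
def res2(q):
    r=res(q).reshape(-1,2); off={"top":q[4:6],"side":q[6:8]}
    for i,n in enumerate([o[0] for o in obs]+list(kt)): r[i]+=off[n]
    return np.concatenate([r.ravel(),q[4:8]*.7])
s=least_squares(res2,np.r_[q,0,0,0,0],loss='soft_l1'); Q=s.x
if __name__=="__main__":
    print(Q, np.round(res2(Q)[:-4].reshape(-1,2),1).tolist())
    import os
    from cell import manip
    acc={}
    for n in("side","top"):
        acc[n]=np.mean([manip.grab_frame(n)["frame"].astype(float) for _ in range(4)],0)
        np.save(f"pics/{n}.npy",acc[n])
    # strips: rows = lateral coordinate (across bar) at height z=.158, cols= x along bar
    out=[]
    for n in("side","top"):
        X=np.linspace(-.05,.095,400); V=np.linspace(-.022,.022,130)
        g=np.array([[x,v,.150] for v in V for x in X])
        uv=(proj(n,S2W(Q,g))+(Q[4:6] if n=="top" else Q[6:8])).astype(np.float32).reshape(130,400,2)
        im=cv2.remap(acc[n].astype(np.float32),uv[...,0],uv[...,1],cv2.INTER_CUBIC)
        g=im.mean(2); out.append(np.clip((g-30)*1.6,0,255)); 
        for x0 in(-.035,.035,.06): 
            i=np.argmin(abs(X-x0)); print(n,x0,[int(t) for t in g[::5,i-15:i+15].mean(1)])
    cv2.imwrite("pics/strip.png",cv2.resize(np.vstack(out),None,fx=2,fy=2))
E
python3 fit.py
```

```text
[ 0.54274505 -0.02737722  0.1261579   0.40426966]
[[ 0.6  0.3]
 [ 1.2 -0.4]
 [-0.9 -0.7]
 [ 1.6 -0.7]
 [-2.7 -1.9]
 [-1.2  0.3]
 [ 0.2 -2.1]
 [-0.7 -1.6]
 [-1.9 -2.1]
 [-0.2  1.1]
 [-0.5  0.5]
 [ 0.2 -1.4]
 [ 0.8 -2.2]
 [ 0.2 -0.5]
 [ 0.5  0.3]
 [-1.  -0. ]]
[ 0.54320818 -0.02718145  0.12686496  0.39899695 -0.40045167  0.73558107
  0.76248826  0.73440903] [[0.1, 0.8], [0.7, 0.1], [-1.4, -0.1], [1.1, -0.1], [-1.8, -1.2], [-0.3, 1.0], [1.0, -1.5], [0.1, -1.0], [-1.1, -1.4], [0.7, 1.7], [0.4, 1.2], [-0.3, -0.9], [0.3, -1.6], [-0.3, 0.0], [-0.2, 0.8], [-0.2, 0.5]]
side -0.035 [177, 178, 170, 151, 126, 105, 93, 92, 98, 106, 109, 106, 100, 95, 92, 90, 90, 89, 89, 90, 90, 92, 94, 94, 92, 88]
side 0.035 [126, 123, 116, 105, 95, 89, 88, 91, 99, 106, 110, 107, 100, 95, 91, 90, 90, 90, 90, 91, 92, 93, 94, 96, 99, 101]
side 0.06 [87, 92, 93, 92, 89, 87, 86, 88, 91, 95, 98, 98, 95, 92, 91, 90, 90, 89, 89, 89, 88, 88, 88, 88, 88, 92]
top -0.035 [92, 92, 92, 96, 105, 126, 138, 127, 96, 88, 93, 95, 96, 98, 98, 98, 98, 100, 98, 93, 102, 138, 173, 187, 191, 194]
top 0.035 [136, 138, 141, 141, 141, 143, 134, 110, 88, 90, 93, 94, 95, 97, 95, 100, 110, 116, 105, 96, 93, 89, 77, 69, 64, 52]
top 0.06 [139, 136, 132, 131, 133, 135, 128, 107, 88, 91, 92, 93, 94, 96, 93, 102, 118, 124, 105, 90, 98, 121, 140, 142, 132, 123][ WARN:0@3.797] global loadsave.cpp:1063 imwrite_ Unsupported depth image for selected encoder is fallbacked to CV_8U.
```

View pics/strip.png

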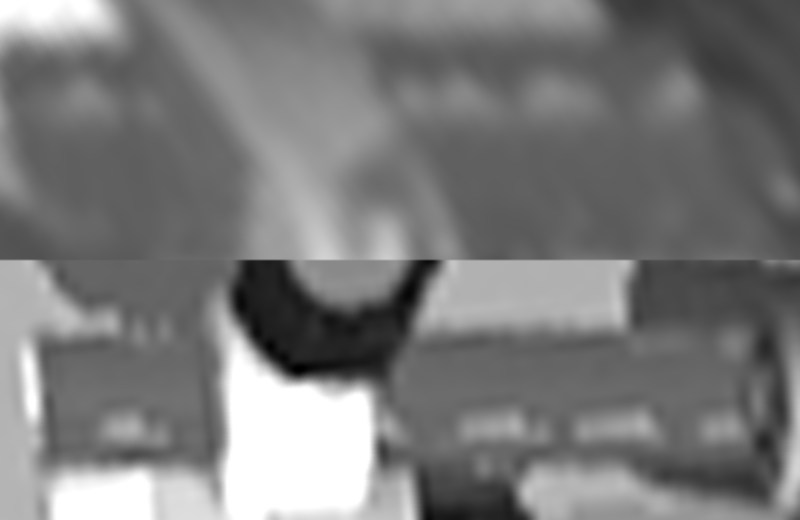

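Run:
```python
from fit import Q,S2W
from h import *
for n in CAL:
    c=CAL[n]; C=-R.from_rotvec(c["rvec"]).as_matrix().T@c["tvec"]
    Cs=R.from_euler('z',-Q[2]).apply(C-[Q[0],Q[1],0]); d=Cs-[0.04,0,.15]; d/=np.linalg.norm(d)
    print(n,Cs,d, "yz unit",d[1:]/np.hypot(*d[1:]))
# brightness profiles, colored, finer, over clean x ranges
for n in CAL:
    im=np.load(f"pics/{n}.npy").astype(np.float32)
    V=np.arange(-.030,.0301,.0015)
    for a,b in((-.04,-.02),(.035,.085)):
        X=np.linspace(a,b,40); g=np.array([[x,v,.15] for v in V for x in X])
        uv=(proj(n,S2W(Q,g))+(Q[4:6] if n=="top" else Q[6:8])).astype(np.float32).reshape(len(V),40,2)
        m=cv2.remap(im,uv[...,0],uv[...,1],cv2.INTER_LINEAR).mean(2).mean(1)
        print(n,a,[(round(v*1e3,1),int(k)) for v,k in zip(V,m)])
```

```text
[ 0.54274505 -0.02737722  0.1261579   0.40426966]
[[ 0.6  0.3]
 [ 1.2 -0.4]
 [-0.9 -0.7]
 [ 1.6 -0.7]
 [-2.7 -1.9]
 [-1.2  0.3]
 [ 0.2 -2.1]
 [-0.7 -1.6]
 [-1.9 -2.1]
 [-0.2  1.1]
 [-0.5  0.5]
 [ 0.2 -1.4]
 [ 0.8 -2.2]
 [ 0.2 -0.5]
 [ 0.5  0.3]
 [-1.  -0. ]]
side [-0.60708443 -0.82203351  0.724777  ] [-0.54210079 -0.68866595  0.4815246 ] yz unit [-0.81953459  0.57302972]
top [-0.17992051 -0.03036128  1.23058178] [-0.19935653 -0.0275223   0.97954045] yz unit [-0.02808607  0.99960551]
side -0.04 [(np.float64(-30.0), 123), (np.float64(-28.5), 124), (np.float64(-27.0), 127), (np.float64(-25.5), 131), (np.float64(-24.0), 136), (np.float64(-22.5), 140), (np.float64(-21.0), 142), (np.float64(-19.5), 140), (np.float64(-18.0), 134), (np.float64(-16.5), 125), (np.float64(-15.0), 113), (np.float64(-13.5), 103), (np.float64(-12.0), 96), (np.float64(-10.5), 93), (np.float64(-9.0), 94), (np.float64(-7.5), 97), (np.float64(-6.0), 101), (np.float64(-4.5), 102), (np.float64(-3.0), 101), (np.float64(-1.5), 98), (np.float64(0.0), 94), (np.float64(1.5), 92), (np.float64(3.0), 91), (np.float64(4.5), 90),
[... 2762 characters left out ...]
at64(-12.0), 110), (np.float64(-10.5), 103), (np.float64(-9.0), 95), (np.float64(-7.5), 93), (np.float64(-6.0), 93), (np.float64(-4.5), 92), (np.float64(-3.0), 93), (np.float64(-1.5), 94), (np.float64(0.0), 95), (np.float64(1.5), 95), (np.float64(3.0), 97), (np.float64(4.5), 106), (np.float64(6.0), 112), (np.float64(7.5), 112), (np.float64(9.0), 100), (np.float64(10.5), 93), (np.float64(12.0), 93), (np.float64(13.5), 97), (np.float64(15.0), 102), (np.float64(16.5), 107), (np.float64(18.0), 112), (np.float64(19.5), 113), (np.float64(21.0), 110), (np.float64(22.5), 107), (np.float64(24.0), 107), (np.float64(25.5), 106), (np.float64(27.0), 106), (np.float64(28.5), 106), (np.float64(30.0), 106)]
```

```bash
python3 - <<'E' | grep -v '^ \?\[' 
from fit import Q,S2W
from h import *
cols=[]
for n in ("top","side"):
    im=np.load(f"pics/{n}.npy"); off=(Q[4:6] if n=="top" else Q[6:8])
    # linear-ish map pixel->(x,v) on plane z=.15 by homography
    g=np.array([[x,v,.15] for x in(-.045,0,.045,.09) for v in(-.03,0,.03)])
    H=cv2.findHomography(proj(n,S2W(Q,g))+off,g[:,:2])[0]
    uu,vv=np.meshgrid(np.arange(640.),np.arange(480.))
    xy=cv2.perspectiveTransform(np.stack([uu,vv],-1).reshape(-1,1,2),H)[:,0]
    s=.573 if n=="side" else 1.
    I=im.reshape(-1,3)
    for a,b in((-.042,-.018),(.03,.085)):
        m=(xy[:,0]>a)&(xy[:,0]<b)&(abs(xy[:,1]*s)<.016)
        o=np.argsort(xy[m,1]); p=xy[m,1][o]*s*1e3; c=I[m][o]
        print(n,a,"(mm rel axis: B G R, std, n)")
        for k in np.arange(-16,16,1.):
            t=(p>=k)&(p<k+1)
            if t.any(): print("  %5.1f  %s  sd %.0f n%d"%(k+.5," ".join("%3.0f"%z for z in c[t].mean(0)),c[t].mean(1).std(),t.sum()))
E
```

```text
top -0.042 (mm rel axis: B G R, std, n)
  -15.5   90  92  94  sd 1 n5
  -14.5  118 118 118  sd 24 n5
  -13.5   97  98 100  sd 12 n5
  -12.5  134 134 134  sd 13 n4
  -11.5  103 105 106  sd 16 n6
  -10.5  130 129 129  sd 2 n4
   -9.5  112 114 114  sd 13 n4
   -8.5   96  99 100  sd 8 n5
   -7.5   88  93  94  sd 3 n4
   -6.5   93  95  97  sd 3 n5
   -5.5   90  94  95  sd 1 n4
   -4.5   93  96  97  sd 0 n5
   -3.5   93  96  98  sd 1 n4
   -2.5   93  97  98  sd 1 n5
   -1.5   94  97 100  sd 1 n4
   -0.5   95  99 100  sd 1 n5
    0.5   97 100 101  sd 0 n4
    1.5   96 100 101  sd 2 n6
    2.5   96 100 100  sd 1 n4
    3.5   96  99 101  sd 1 n5
    4.5  103 106 107  sd 13 n5
    5.5  100 104 104  sd 10 n4
    6.5  103 106 106  sd 15 n6
    7.5  115 118 118  sd 15 n4
    8.5   98 102 103  sd 9 n6
    9.5  100 102 103  sd 4 n4
   10.5   89  93  95  sd 2 n5
   11.5   84  87  89  sd 6 n4
   12.5  107 111 112  sd 9 n4
   13.5  132 138 137  sd 20 n5
   14.5  156 162 161  sd 4 n4
   15.5  164 170 169  sd 19 n5
top 0.03 (mm rel axis: B G R, std, n)
  -15.5  121 122 121  sd 30 n13
  -14.5  108 109 10
[... 2265 characters left out ...]
 7 n7
   -6.5   82  86  92  sd 7 n9
   -5.5   84  87  92  sd 9 n8
   -4.5   93  96 101  sd 13 n7
   -3.5   98 100 105  sd 12 n8
   -2.5  101 104 108  sd 8 n8
   -1.5   96  99 104  sd 3 n7
   -0.5   90  93  97  sd 5 n8
    0.5   89  92  96  sd 2 n8
    1.5   88  91  95  sd 1 n7
    2.5   87  90  95  sd 0 n7
    3.5   86  89  94  sd 2 n8
    4.5   86  89  94  sd 1 n8
    5.5   86  90  94  sd 1 n7
    6.5   86  89  94  sd 1 n8
    7.5   86  89  94  sd 2 n7
    8.5   88  91  96  sd 6 n8
    9.5   85  88  94  sd 3 n6
   10.5   86  90  96  sd 3 n9
   11.5   87  92 100  sd 9 n8
   12.5   86  96 108  sd 9 n7
   13.5   82  98 117  sd 10 n7
   14.5   79  99 121  sd 19 n7
   15.5   74  91 112  sd 23 n8
```

```bash
python3 - <<'E' | tail -12
from fit import Q,S2W
from h import *
def ground(n,uv,z=0.):
    return least_squares(lambda p:proj(n,[p[0],p[1],z])[0]-uv,[.5,0]).x
Rz=R.from_euler('z',-Q[2])
toS=lambda w:Rz.apply(np.r_[w]-[Q[0],Q[1],0])
k=np.array([0,-.057*np.sin(.4),.15+.057*np.cos(.4)])
g=toS(np.r_[ground("top",np.array([376,198.])),0]); print("knob shadow",g)
L=k-g; L/=np.linalg.norm(L); print("light1",L)
# mug shadow : far end of top rim ~ (203,190)
m=np.r_[ground("top",np.array([146,188.]),.085),.085]; sm=np.r_[ground("top",np.array([192,190.])),0]
l=Rz.apply(m-sm); print("light1 mug approx",l/np.linalg.norm(l))
for n in CAL:
    c=CAL[n]; C=toS(-R.from_rotvec(c["rvec"]).as_matrix().T@c["tvec"]); d=C-[.05,0,.15]; d/=np.linalg.norm(d)
    h=L+d; h/=np.linalg.norm(h); print(n,"half",h,"angle toward +y",np.arctan2(h[1],h[2]),"x tilt",h[0])
    # light whose half vector would be..
E
```

```text
[-0.2  1.1]
 [-0.5  0.5]
 [ 0.2 -1.4]
 [ 0.8 -2.2]
 [ 0.2 -0.5]
 [ 0.5  0.3]
 [-1.  -0. ]]
knob shadow [ 0.01670886 -0.21484168  0.        ]
light1 [-0.05967541  0.68802752  0.72322678]
light1 mug approx [-0.01599261  0.72299544  0.69066767]
side half [-0.4509912   0.00184941  0.89252648] angle toward +y 0.0020721017253120372 x tilt -0.45099120412803784
top half [-0.14516039  0.35816959  0.9223031 ] angle toward +y 0.3704166833628589 x tilt -0.14516038800244802
```

Run:
```python
import numpy as np,cv2
s=np.load("pics/side.npy")[208:240,305:343]; t=np.load("pics/top.npy")[195:227,280:308]
f=lambda a:cv2.resize(np.clip((a-40)*1.5,0,255).astype(np.uint8),None,fx=12,fy=12,interpolation=cv2.INTER_NEAREST)
cv2.imwrite("pics/end.png",np.hstack([f(s),f(t)]))
```

```text
(no output)
```

View pics/end.png

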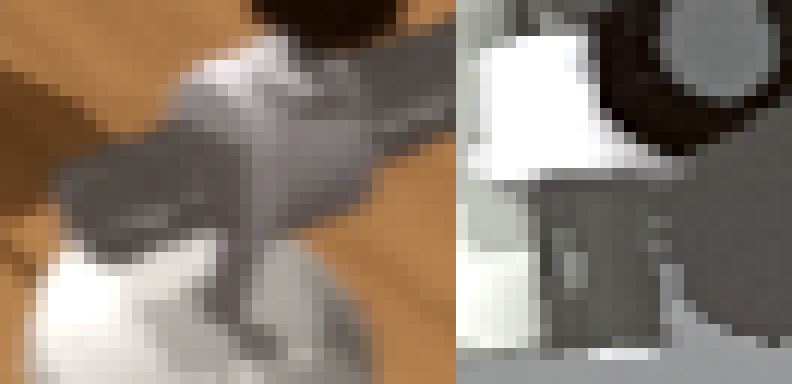

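The end-face crop and strips show thin glints at about +5 mm (top) and -3 mm (side), but they don't give a unique flat angle. The task bounds it to −0.35…0 rad, and the side silhouette suggests about -0.2. I'll start from −0.18 and refine by feel. Next I'll compute the approach.

```bash
cat > plan.py <<'E'
import sys
from h import *
from cell import manip
Q=[0.54300,-0.02730,0.1266]
def pose(phi,r,turn=0.,off=(0,0,0)):
    """tool pose: TCP at radius r from bar axis on collar z (angle phi); turn = clockwise about knob"""
    C=R.from_euler('z',Q[2])*R.from_euler('x',phi)
    Tm=C*R.from_matrix(np.array([[-1,0,0],[0,1,0],[0,0,-1]]).T)*R.from_rotvec([0,0,turn])
    p=R.from_euler('z',Q[2]).apply(rx(phi,[0,0,r])[0]+[0,0,.15]+np.array(off))+[Q[0],Q[1],0]
    return p,Tm
def rel(p,Tm,p0,T0):
    return np.round(np.r_[(T0.inv()*Tm).as_rotvec(),T0.inv().apply(p-p0)],4)
def now():
    o=manip.get_obs(); return np.array(o["ee_pos"]),R.from_euler('xyz',o["tcp_rot"]),o
if __name__=="__main__":
    p0,T0,o=now()
    for a in sys.argv[1:]:
        v=[float(t) for t in a.split(',')]; p,Tm=pose(*v[:3]); print(a,rel(p,Tm,p0,T0),p.round(4))
E
python3 plan.py .41,.135,0 .41,.135,-1.0472
```

```text
.41,.135,0 [-0.4037  0.088  -0.4234 -0.5488 -0.463  -0.0425] [ 0.5498 -0.0807  0.2738]
.41,.135,-1.0472 [-0.428  -0.1366 -1.4543 -0.5488 -0.463  -0.0425] [ 0.5498 -0.0807  0.2738]
```

```bash
echo '[[[0,0,0,-0.05,-0.04,-0.05,0.085],[-0.404,0.088,-0.423,-0.549,-0.463,-0.0425,0.085],[-0.404,0.088,-0.423,-0.549,-0.463,-0.0425,0.085],[-0.404,0.088,-0.423,-0.549,-0.463,-0.0425,0.085],[-0.404,0.088,-0.423,-0.549,-0.463,-0.0425,0.085],[-0.404,0.088,-0.423,-0.549,-0.463,-0.0425,0.085],[-0.404,0.088,-0.423,-0.549,-0.463,-0.0425,0.085],[-0.404,0.088,-0.423,-0.549,-0.463,-0.0425,0.085],[-0.404,0.088,-0.423,-0.549,-0.463,-0.0425,0.085],[-0.404,0.088,-0.423,-0.549,-0.463,-0.0425,0.085],[-0.404,0.088,-0.423,-0.549,-0.463,-0.0425,0.085],[-0.404,0.088,-0.423,-0.549,-0.463,-0.0425,0.085],[-0.404,0.088,-0.423,-0.549,-0.463,-0.0425,0.085],[-0.404,0.088,-0.423,-0.549,-0.463,-0.0425,0.085],[-0.404,0.088,-0.423,-0.549,-0.463,-0.0425,0.085],[-0.404,0.088,-0.423,-0.549,-0.463,-0.0425,0.085],[-0.404,0.088,-0.423,-0.549,-0.463,-0.0425,0.085],[-0.404,0.088,-0.423,-0.549,-0.463,-0.0425,0.085],[-0.404,0.088,-0.423,-0.549,-0.463,-0.0425,0.085],[-0.404,0.088,-0.423,-0.549,-0.463,-0.0425,0.085]]]' | python3 steer.py 40
python3 plan.py .41,.135,0
python3 - <<'E'
from cell import manip; import numpy as np,cv2
o=manip.get_obs(); print(o["joint_positions"].round(2))
a=manip.grab_frame("side")["frame"][130:300,270:420]; b=manip.grab_frame("top")["frame"][120:260,240:340]
cv2.imwrite("pics/a1.png",np.hstack([cv2.resize(a,(450,510)),cv2.resize(b,(350,490))[:490] if 0 else cv2.copyMakeBorder(cv2.resize(b,(350,490)),0,20,0,0,cv2.BORDER_CONSTANT)]))
E
```

```text
time: 2.17
ee_pos: [0.5519, -0.0845, 0.272]
tcp_rot: [2.731, -0.001, -3.019]
contact_force: [0.9, 0.2, -0.7]
finger_gap: 0.0847
grip_force: 0.0
.41,.135,0 [ 0.0007  0.0003 -0.0038  0.0016  0.0045 -0.0001] [ 0.5498 -0.0807  0.2738]
[-0.48  0.39  0.25  1.67  0.33 -0.64]
```

View pics/a1.png

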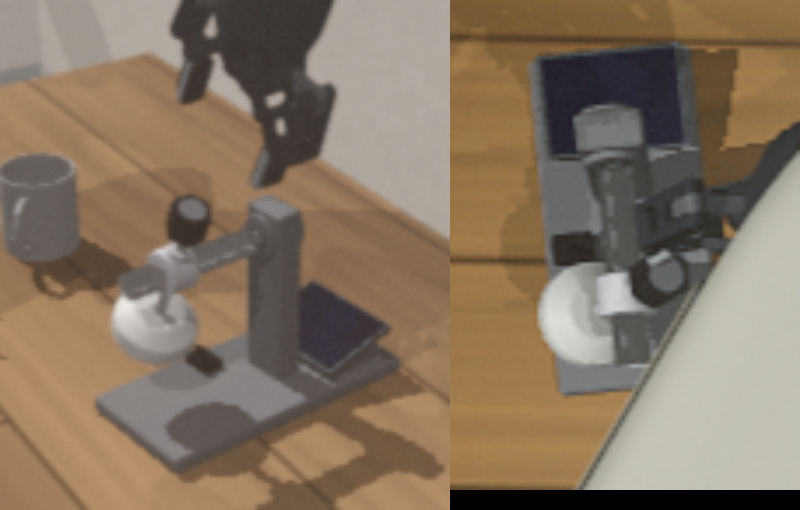

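The picture shows the open gripper above and beyond the knob: side fingertips at about (331,162) and (358,190), knob at (333,203). I'll check those tips against their projections.

Run:
```python
from plan import *
p,T,o=now()
for n in("side","top"):
    print(n,[proj(n,p+T.apply([0,s,-.013]))[0].round(1).tolist() for s in(.0425,-.0425)],"knobtop pred",proj(n,pose(.41,.07)[0])[0].round(1),"tcp",proj(n,p)[0].round(1), "axis r.06",proj(n,pose(.41,.135)[0])[0].round(1))
```

```text
side [[331.1, 162.8], [353.7, 188.7]] knobtop pred [333.6 199.7] tcp [340.7 179.8] axis r.06 [340.5 179.4]
top [[298.3, 190.2], [337.2, 189.4]] knobtop pred [303.  197.8] tcp [315.5 191.2] axis r.06 [315.2 191.3]
```

```bash
echo '[[[0,0,0,0,0,0.05,0.085],[0,0,0,0,0,0.05,0.085],[0,0,0,0,0,0.05,0.085],[0,0,0,0,0,0.05,0.085]]]' | python3 steer.py
python3 plan.py .41,.085,0 .41,.04,0
```

```text
time: 2.6
ee_pos: [0.5472, -0.0601, 0.2293]
tcp_rot: [2.732, 0.001, -3.014]
contact_force: [0.4, -0.7, 1.5]
finger_gap: 0.0852
grip_force: 0.0
.41,.085,0 [ 0.      0.0001  0.0014 -0.     -0.0013  0.0009] [ 0.5473 -0.0609  0.228 ]
.41,.04,0 [ 0.      0.0001  0.0014 -0.     -0.0013  0.0459] [ 0.545  -0.0431  0.1867]
```

```bash
echo '[[[0,0,0,0,0,0.022,0.085],[0,0,0,0,0,0.044,0.085],[0,0,0,0,0,0.044,0.085],[0,0,0,0,0,0.044,0.05],[0,0,0,0,0,0.044,0.03],[0,0,0,0,0,0.044,0.02],[0,0,0,0,0,0.044,0.02],[0,0,0,0,0,0.044,0.02],[0,0,0,0,0,0.044,0.02],[0,0,0,0,0,0.044,0.02],[0,0,0,0,0,0.044,0.02]]]' | python3 steer.py 40
python3 - <<'E'
from plan import *
p,T,o=now(); print(rel(*pose(.41,.04),p,T)); print(o["ft_torque"],o["contact_force"],T.inv().apply(o["ft_torque"]).round(3),T.inv().apply(o["contact_force"]).round(2))
E
```

```text
time: 3.52
ee_pos: [0.5457, -0.0437, 0.1888]
tcp_rot: [2.732, 0.002, -3.016]
contact_force: [0.7, -0.0, 6.1]
finger_gap: 0.0293
grip_force: 44.1
[-0.      0.002  -0.      0.0006 -0.0002  0.0022]
[0.19110487 0.07936921 0.02176682] [ 6.88639000e-01 -5.83247002e-03  6.07571054e+00] [-0.2    0.059  0.002] [-0.69  2.34 -5.61]
```

Run:
```python
from plan import *
b=pose(.41,.04)
for f in (.33,.25,.17,.09,.01,-.07,-.14,-.18): print(f,rel(*pose(f,.04),*b))
```

```text
0.33 [0.08   0.     0.     0.     0.0032 0.0001]
0.25 [ 0.16   -0.      0.      0.      0.0064  0.0005]
0.17 [0.24   0.     0.     0.     0.0095 0.0011]
0.09 [ 0.32   -0.      0.      0.      0.0126  0.002 ]
0.01 [ 0.4     0.     -0.      0.      0.0156  0.0032]
-0.07 [ 0.48    0.     -0.     -0.      0.0185  0.0045]
-0.14 [ 0.55    0.     -0.      0.      0.0209  0.0059]
-0.18 [ 0.59    0.      0.     -0.      0.0223  0.0068]
```

```bash
echo '[[[0.08,0,0,0,0.0032,0.0001,0.02],[0.16,0,0,0,0.0064,0.0005,0.02],[0.24,0,0,0,0.0095,0.0011,0.02],[0.32,0,0,0,0.0126,0.002,0.02],[0.40,0,0,0,0.0156,0.0032,0.02],[0.48,0,0,0,0.0185,0.0045,0.02],[0.55,0,0,0,0.0209,0.0059,0.02],[0.59,0,0,0,0.0223,0.0068,0.02],[0.59,0,0,0,0.0223,0.0068,0.02],[0.59,0,0,0,0.0223,0.0068,0.02],[0.59,0,0,0,0.0223,0.0068,0.02]]]' | python3 steer.py
python3 - <<'E'
from plan import *
p,T,o=now(); print(rel(*pose(-.18,.04),p,T)); print(T.inv().apply(o["ft_torque"]).round(3),T.inv().apply(o["contact_force"]).round(2),o["joint_positions"].round(2))
a=manip.grab_frame("side")["frame"][170:270,290:390]; b=manip.grab_frame("top")["frame"][120:240,250:330]
cv2.imwrite("pics/a2.png",np.hstack([cv2.resize(a,(480,480),interpolation=cv2.INTER_CUBIC),cv2.resize(b,(320,480),interpolation=cv2.INTER_CUBIC)]))
E
```

```text
time: 4.43
ee_pos: [0.5429, -0.0194, 0.1923]
tcp_rot: [-2.963, 0.003, -3.014]
contact_force: [-2.4, 6.2, 12.7]
finger_gap: 0.0296
grip_force: 45.0
[ 0.0011  0.0035  0.0005  0.0009 -0.0002  0.003 ]
[-1.283  0.468  0.102] [  1.55   4.11 -13.65] [-0.1   0.24 -0.11  1.17 -0.17 -0.23]
```

View pics/a2.png

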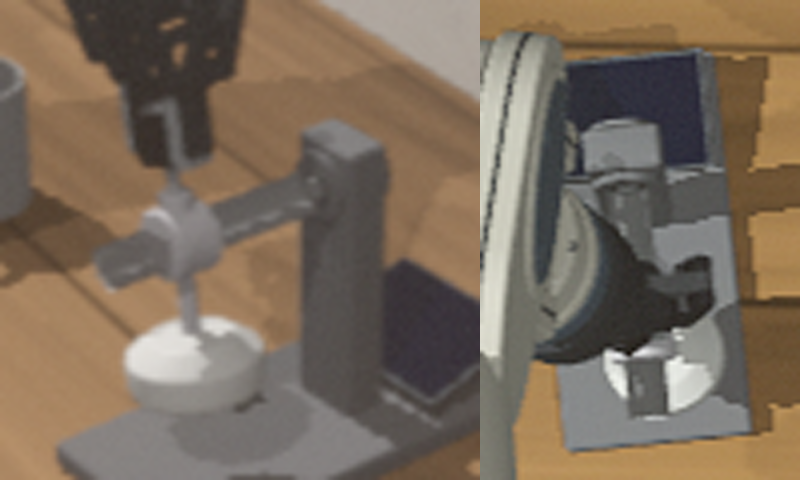

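The swing went through: the boss stands up at (175,195) in the crop and the lamp hangs below. Next I'll relieve the push, then turn the screw in about 0.9 rad and read the free-turning baseline.

```bash
echo '[[[0,0,0,0,0,-0.0025,0.02],[0,0,0.1,0,0,-0.0021,0.02],[0,0,0.2,0,0,-0.0017,0.02],[0,0,0.3,0,0,-0.0013,0.02],[0,0,0.4,0,0,-0.0009,0.02],[0,0,0.5,0,0,-0.0005,0.02],[0,0,0.6,0,0,-0.0001,0.02],[0,0,0.7,0,0,0.0003,0.02],[0,0,0.76,0,0,0.00055,0.02],[0,0,0.79,0,0,0.00065,0.02],[0,0,0.82,0,0,0.0008,0.02],[0,0,0.84,0,0,0.00085,0.02],[0,0,0.85,0,0,0.0009,0.02],[0,0,0.86,0,0,0.00095,0.02]]]' | python3 steer.py
cat > rd.py <<'E'
from plan import *
p,T,o=now(); F=T.inv().apply(o["contact_force"]); M=T.inv().apply(o["ft_torque"])
ph=-np.arctan2(*(R.from_euler('z',-Q[2]).apply(-T.as_matrix()[:,2])[[1,2]]))
v=R.from_euler('z',-Q[2]).apply(p-[Q[0],Q[1],.15]); c=R.from_euler('z',Q[2])*R.from_euler('x',ph)
t=(c*R.from_matrix(np.diag([-1.,1,-1]))).inv()*T
print("t %.2f M %s F %s  reading(tau+.004push) %.3f  phi %.3f turn %.3f v %s gap %.4f q6 %.2f"%(o["time"],M.round(3),F.round(2),-M[2]-.004*F[2],ph,t.as_rotvec()[2],(v*1e3).round(1),o["finger_gap"],o["joint_positions"][5]))
E
python3 rd.py
```

```text
time: 5.7
ee_pos: [0.5427, -0.0199, 0.1895]
tcp_rot: [-3.026, 0.135, 2.416]
contact_force: [3.0, 5.1, -0.8]
finger_gap: 0.0294
grip_force: 42.9
t 5.70 M [-1.157  0.813 -0.21 ] F [ 1.27  5.86 -0.01]  reading(tau+.004push) 0.210  phi -0.178 turn 0.860 v [ 0.7  7.4 39.5] gap 0.0294 q6 0.63
```

```bash
echo '[[[0,0,0.08,0,0,0.0003,0.02],[0,0,0.14,0,0,0.0006,0.02],[0,0,0.17,0,0,0.0007,0.02],[0,0,0.19,0,0,0.00075,0.02],[0,0,0.20,0,0,0.0008,0.02]]]' | python3 steer.py; python3 rd.py
echo '[[[0,0,0.08,0,0,0.0003,0.02],[0,0,0.14,0,0,0.0006,0.02],[0,0,0.17,0,0,0.0007,0.02],[0,0,0.19,0,0,0.00075,0.02],[0,0,0.20,0,0,0.0008,0.02]]]' | python3 steer.py; python3 rd.py
```

```text
time: 6.12
ee_pos: [0.5427, -0.02, 0.1887]
tcp_rot: [-3.055, 0.155, 2.214]
contact_force: [3.0, 6.0, -0.7]
finger_gap: 0.0292
grip_force: 42.8
t 6.12 M [-0.963  1.07  -0.255] F [ 3.11  6.   -0.3 ]  reading(tau+.004push) 0.256  phi -0.178 turn 1.061 v [ 0.7  7.3 38.7] gap 0.0292 q6 0.83
time: 6.53
ee_pos: [0.5428, -0.0201, 0.1879]
tcp_rot: [-3.088, 0.169, 2.012]
contact_force: [2.6, 3.8, 0.2]
finger_gap: 0.0292
grip_force: 42.3
t 6.53 M [-0.749  1.25  -0.27 ] F [ 2.25  3.91 -0.84]  reading(tau+.004push) 0.273  phi -0.178 turn 1.261 v [ 0.7  7.1 37.9] gap 0.0292 q6 1.03
```

```bash
echo '[[[0,0,0.05,0,0,0.0002,0.02],[0,0,0.07,0,0,0.0003,0.02],[0,0,0.09,0,0,0.00035,0.02],[0,0,0.10,0,0,0.0004,0.02]]]' | python3 steer.py; python3 rd.py
echo '[[[0,0,0.05,0,0,0.0002,0.02],[0,0,0.07,0,0,0.0003,0.02],[0,0,0.09,0,0,0.00035,0.02],[0,0,0.10,0,0,0.0004,0.02]]]' | python3 steer.py; python3 rd.py
```

```text
time: 6.87
ee_pos: [0.5428, -0.0202, 0.1875]
tcp_rot: [-3.105, 0.174, 1.911]
contact_force: [2.3, 4.9, -0.7]
finger_gap: 0.0292
grip_force: 42.3
t 6.87 M [-0.589  1.36  -0.311] F [ 3.91  3.78 -0.14]  reading(tau+.004push) 0.312  phi -0.178 turn 1.361 v [ 0.7  7.1 37.5] gap 0.0292 q6 1.13
time: 7.2
ee_pos: [0.5428, -0.0202, 0.1871]
tcp_rot: [-3.123, 0.177, 1.809]
contact_force: [3.1, 5.9, 0.6]
finger_gap: 0.0295
grip_force: 42.2
t 7.20 M [-0.383  1.46  -0.232] F [ 4.79  4.4  -1.53]  reading(tau+.004push) 0.238  phi -0.178 turn 1.461 v [ 0.7  7.  37.1] gap 0.0295 q6 1.23
```

```bash
for i in 1 2 3 ; do echo '[[[0,0,0,0,0,0,0.02]]]' | python3 steer.py >/dev/null; python3 rd.py; done
for i in 1 2 3 4; do echo '[[[0,0,0.01,0,0,0.00004,0.02]]]' | python3 steer.py >/dev/null; python3 rd.py; done
```

```text
t 7.28 M [-0.408  1.432 -0.253] F [ 5.21  2.77 -1.47]  reading(tau+.004push) 0.259  phi -0.178 turn 1.460 v [ 0.7  7.  37.2] gap 0.0292 q6 1.23
t 7.37 M [-0.42   1.443 -0.177] F [ 4.84  3.59 -0.74]  reading(tau+.004push) 0.180  phi -0.178 turn 1.460 v [ 0.7  7.  37.2] gap 0.0289 q6 1.23
t 7.45 M [-0.384  1.392 -0.166] F [ 4.64  3.36 -0.88]  reading(tau+.004push) 0.169  phi -0.178 turn 1.460 v [ 0.6  7.  37.1] gap 0.0292 q6 1.23
t 7.53 M [-0.416  1.439 -0.258] F [ 4.45  3.06 -1.03]  reading(tau+.004push) 0.262  phi -0.178 turn 1.469 v [ 0.7  7.  37.1] gap 0.0295 q6 1.24
t 7.62 M [-0.447  1.418 -0.287] F [ 5.03  3.36 -0.53]  reading(tau+.004push) 0.289  phi -0.178 turn 1.480 v [ 0.6  7.  37. ] gap 0.0292 q6 1.25
t 7.70 M [-0.339  1.401 -0.26 ] F [ 5.26  4.17 -0.84]  reading(tau+.004push) 0.263  phi -0.178 turn 1.490 v [ 0.7  7.  37. ] gap 0.0288 q6 1.26
t 7.78 M [-0.365  1.488 -0.229] F [ 3.95  2.66 -1.38]  reading(tau+.004push) 0.234  phi -0.178 turn 1.500 v [ 0.7  7.  37. ] gap 0.0290 q6 1.27
```

```bash
cat > rs.py <<'E'
import re,subprocess
E
cat > c.py <<'E'
from plan import *
p,T,o=now(); F=T.inv().apply(o["contact_force"]); M=T.inv().apply(o["ft_torque"])
print("%.3f %.3f %.2f %.2f %.2f"%(o["time"],-M[2]-.004*F[2],*F))
E
rm rs.py
cat > avg.sh <<'E'
awk '{s+=$2;x+=$3;y+=$4;z+=$5;n++;l=l" "$2} END{printf "mean %.3f F %.2f %.2f %.2f |%s\n",s/n,x/n,y/n,z/n,l}'
E
for k in 1 2 3; do for i in 1 2 3 4 5 6 7 8 9 10; do echo '[[[0,0,0.01,0,0,0.00004,0.02]]]' | python3 steer.py >/dev/null; python3 c.py; done | sh avg.sh; done; python3 rd.py
```

```text
mean 0.242 F 4.95 3.07 -0.85 | 0.305 0.211 0.189 0.242 0.233 0.267 0.206 0.262 0.242 0.268
mean 0.239 F 5.19 2.81 -1.06 | 0.222 0.223 0.210 0.223 0.266 0.247 0.225 0.231 0.292 0.247
mean 0.273 F 6.16 1.75 -2.37 | 0.263 0.286 0.280 0.223 0.243 0.303 0.294 0.296 0.238 0.304
t 10.28 M [ 0.28   1.71  -0.286] F [ 5.27  1.11 -4.52]  reading(tau+.004push) 0.304  phi -0.177 turn 1.800 v [ 0.6  7.  35.9] gap 0.0291 q6 1.57
```

```bash
python3 - <<'E'
from plan import *
b=pose(-.178,.0366,1.80)
for f in (-.24,-.30,-.12,-.06): print(f,rel(*pose(f,.0366,1.80),*b))
b=pose(-.30,.0366,1.80)
for f in (-.24,-.18,-.12,-.06): print("from -.30",f,rel(*pose(f,.0366,1.80),*b))
E
cat > d.py <<'E'
from plan import *
p,T,o=now(); F=np.array(o["contact_force"]); M=np.array(o["ft_torque"])
ph=-np.arctan2(*(R.from_euler('z',-Q[2]).apply(-T.as_matrix()[:,2])[[1,2]])); c=(R.from_euler('z',Q[2])*R.from_euler('x',ph)).inv()
print("phi %.3f F(collar) %s M(collar) %s read %.3f"%(ph,c.apply(F).round(2),c.apply(M).round(3),c.apply(M)[2]+.004*c.apply(F)[2]))
E
python3 d.py
```

```text
-0.24 [-0.0141 -0.0604  0.      0.0022 -0.0005  0.0001]
-0.3 [-0.0277 -0.1188  0.      0.0043 -0.001   0.0003]
-0.12 [ 0.0132  0.0565  0.     -0.0021  0.0005  0.0001]
-0.06 [ 0.0268  0.1149  0.     -0.0042  0.001   0.0003]
from -.30 -0.24 [ 0.0136  0.0584 -0.     -0.0021  0.0005  0.0001]
from -.30 -0.18 [ 0.0273  0.1169 -0.     -0.0043  0.001   0.0003]
from -.30 -0.12 [ 0.0409  0.1753  0.     -0.0064  0.0015  0.0006]
from -.30 -0.06 [ 0.0545  0.2337 -0.     -0.0085  0.002   0.001 ]
phi -0.177 F(collar) [2.27 4.88 4.52] M(collar) [ 1.729 -0.115  0.288] read 0.306
```

```bash
echo '[[[-0.0069,-0.0297,0,0.0011,-0.0002,0,0.02],[-0.0139,-0.0594,0,0.0022,-0.0005,0.0001,0.02],[-0.0208,-0.0891,0,0.0033,-0.0008,0.0002,0.02],[-0.0277,-0.1188,0,0.0043,-0.001,0.0003,0.02]]]' | python3 steer.py >/dev/null; python3 d.py
for i in 1 2 3 4 5 6 7 8 9 10; do echo '[[[0,0,0.006,0,0,0.00002,0.02]]]' | python3 steer.py >/dev/null; python3 c.py; done | sh avg.sh; python3 d.py
echo '[[[0.0136,0.0584,0,-0.0021,0.0005,0.0001,0.02],[0.0273,0.1169,0,-0.0043,0.001,0.0003,0.02]]]' | python3 steer.py >/dev/null; python3 d.py;  echo '[[[0.0136,0.0584,0,-0.0021,0.0005,0.0001,0.02],[0.0273,0.1169,0,-0.0043,0.001,0.0003,0.02]]]' | python3 steer.py >/dev/null; python3 d.py
for i in 1 2 3 4 5 6 7 8 9 10; do echo '[[[0,0,0.006,0,0,0.00002,0.02]]]' | python3 steer.py >/dev/null; python3 c.py; done | sh avg.sh; python3 rd.py;python3 d.py
```

```text
phi -0.301 F(collar) [1.68 4.74 3.43] M(collar) [ 1.477 -0.085  0.296] read 0.310
mean 0.292 F 5.88 0.54 -5.76 | 0.235 0.240 0.300 0.316 0.317 0.297 0.341 0.298 0.269 0.309
phi -0.299 F(collar) [2.25 5.9  6.67] M(collar) [ 1.786 -0.052  0.285] read 0.312
phi -0.177 F(collar) [ 5.21  7.05 -3.36] M(collar) [ 1.721 -0.568  0.203] read 0.190
phi -0.056 F(collar) [ 7.65  9.36 -4.99] M(collar) [ 2.222 -0.91   0.217] read 0.197
mean 0.314 F 8.38 4.15 -0.37 | 0.282 0.288 0.362 0.311 0.286 0.355 0.319 0.311 0.348 0.279
t 12.62 M [-0.324  1.684 -0.278] F [ 8.41  4.36 -0.38]  reading(tau+.004push) 0.279  phi -0.060 turn 1.918 v [ 0.8  2.2 36.1] gap 0.0293 q6 1.62
phi -0.060 F(collar) [6.95 6.42 0.5 ] M(collar) [ 1.468 -0.878  0.302] read 0.304
```

Run:
```python
from plan import *
p,T,o=now(); b=pose(-.06,.0362,1.918)
for f in (-.12,-.18): print(f,rel(*pose(f,.0362,1.918),*b))
```

```text
-0.12 [-0.0204 -0.0564  0.      0.002  -0.0007  0.0001]
-0.18 [-0.0408 -0.1128 -0.      0.0041 -0.0015  0.0003]
```

```bash
echo '[[[-0.0102,-0.0282,0,0.001,-0.0004,0,0.02],[-0.0204,-0.0564,0,0.002,-0.0007,0.0001,0.02],[-0.0306,-0.0846,0,0.0031,-0.0011,0.0002,0.02],[-0.0408,-0.1128,0,0.0041,-0.0015,0.0003,0.02],[-0.0408,-0.1128,0,0.0041,-0.0015,0.0003,0.02]]]' | python3 steer.py >/dev/null; python3 d.py
for i in 1 2 3 4 5 6 7 8 9 10 11 12 13 14; do echo '[[[0,0,0.004,0,0,0.00002,0.02]]]' | python3 steer.py >/dev/null; python3 c.py; done | sh avg.sh; python3 rd.py;python3 d.py
```

```text
phi -0.182 F(collar) [5.29 2.38 1.83] M(collar) [ 0.994 -0.543  0.302] read 0.310
mean 0.321 F 7.13 2.85 -4.13 | 0.306 0.285 0.310 0.291 0.336 0.339 0.391 0.400 0.263 0.337 0.329 0.317 0.297 0.288
t 14.20 M [ 0.24   1.53  -0.266] F [ 6.62  2.27 -5.65]  reading(tau+.004push) 0.288  phi -0.180 turn 1.976 v [ 0.8  6.5 35.7] gap 0.0294 q6 1.74
phi -0.180 F(collar) [4.6  5.19 5.73] M(collar) [ 1.496 -0.383  0.291] read 0.314
```

Run:
```python
from plan import *
b=pose(-.18,.0363,1.776)
print(rel(*pose(-.04,.0363,1.776),*b)); print(rel(*pose(.10,.0363,1.776),*b))
b=pose(.10,.0363,1.776)
for f in(-.04,-.18,-.32,-.46):print(f,rel(*pose(f,.0363,1.776),*b))
```

```text
[ 0.0285  0.1371  0.     -0.005   0.001   0.0004]
[ 0.0571  0.2741  0.     -0.0098  0.002   0.0014]
-0.04 [-0.0285 -0.1371  0.      0.005  -0.001   0.0004]
-0.18 [-0.0571 -0.2741 -0.      0.0098 -0.002   0.0014]
-0.32 [-0.0856 -0.4112 -0.      0.0145 -0.003   0.0032]
-0.46 [-0.1141 -0.5483  0.      0.0189 -0.0039  0.0055]
```

```bash
echo '[[[0,0,-0.07,0,0,-0.0003,0.02],[0,0,-0.14,0,0,-0.0006,0.02],[0,0,-0.2,0,0,-0.0008,0.02]]]' | python3 steer.py >/dev/null
echo '[[[0.0143,0.0685,0,-0.0025,0.0005,0.0001,0.02],[0.0285,0.1371,0,-0.005,0.001,0.0004,0.02],[0.0428,0.2056,0,-0.0074,0.0015,0.0008,0.02],[0.0571,0.2741,0,-0.0098,0.002,0.0014,0.02],[0.0571,0.2741,0,-0.0098,0.002,0.0014,0.02]]]' | python3 steer.py >/dev/null
echo '[[[0,0,0.02,0,0,0.0001,0.02],[0,0,0.04,0,0,0.00015,0.02],[0,0,0.06,0,0,0.00025,0.02]]]' | python3 steer.py >/dev/null; python3 d.py
for i in 1 2 3 4 5 6 7 8 9 10 11 12; do echo '[[[0,0,0.005,0,0,0.00002,0.02]]]' | python3 steer.py >/dev/null; python3 c.py; done | sh avg.sh; python3 rd.py
echo '[[[0,0,-0.06,0,0,-0.0003,0.02],[0,0,-0.12,0,0,-0.0005,0.02]]]' | python3 steer.py >/dev/null
echo '[[[-0.0285,-0.1371,0,0.005,-0.001,0.0004,0.02],[-0.0571,-0.2741,0,0.0098,-0.002,0.0014,0.02],[-0.0856,-0.4112,0,0.0145,-0.003,0.0032,0.02],[-0.1141,-0.5483,0,0.0189,-0.0039,0.0055,0.02],[-0.1141,-0.5483,0,0.0189,-0.0039,0.0055,0.02],[-0.1141,-0.5483,0,0.0189,-0.0039,0.0055,0.02]]]' | python3 steer.py >/dev/null
echo '[[[0,0,0.02,0,0,0.0001,0.02],[0,0,0.04,0,0,0.00015,0.02],[0,0,0.06,0,0,0.00025,0.02]]]' | python3 steer.py >/dev/null; python3 d.py
for i in 1 2 3 4 5 6 7 8 9 10 11 12; do echo '[[[0,0,0.005,0,0,0.00002,0.02]]]' | python3 steer.py >/dev/null; python3 c.py; done | sh avg.sh; python3 rd.py
```

```text
phi 0.100 F(collar) [ 6.7   3.69 -1.49] M(collar) [ 0.915 -0.948  0.348] read 0.342
mean 0.320 F 5.90 4.89 1.48 | 0.327 0.316 0.336 0.363 0.284 0.345 0.335 0.279 0.288 0.319 0.328 0.324
t 16.12 M [-0.49   1.372 -0.328] F [7.44 4.06 1.18]  reading(tau+.004push) 0.324  phi 0.100 turn 1.892 v [ 0.7 -3.5 36. ] gap 0.0294 q6 1.50
phi -0.463 F(collar) [ 2.75 -1.8   7.65] M(collar) [ 0.087 -0.066  0.307] read 0.337
mean 0.322 F -0.46 3.81 -7.71 | 0.320 0.318 0.299 0.287 0.331 0.313 0.338 0.330 0.355 0.306 0.338 0.334
t 18.03 M [ 0.102  0.08  -0.3  ] F [-0.22  3.46 -8.54]  reading(tau+.004push) 0.334  phi -0.463 turn 1.902 v [ 0.8 15.  33.6] gap 0.0293 q6 1.82
```

The reading is symmetric about −0.18 rad: 0.320 at +0.10 and 0.322 at −0.46, against about 0.304 in the middle. So the flat faces about −0.18. I'll swing back there and tighten.

Run:
```python
from plan import *
b=pose(-.463,.0367,1.902)
for f in(-.39,-.32,-.25,-.18):print(f,rel(*pose(f,.0367,1.902),*b))
```

```text
-0.39 [ 0.0237  0.069   0.     -0.0025  0.0009  0.0001]
-0.32 [ 0.0465  0.1352  0.     -0.0049  0.0017  0.0004]
-0.25 [ 0.0693  0.2014  0.     -0.0073  0.0025  0.0008]
-0.18 [ 0.092   0.2676  0.     -0.0097  0.0033  0.0015]
```

```bash
echo '[[[0.0237,0.069,0,-0.0025,0.0009,0.0001,0.02],[0.0465,0.1352,0,-0.0049,0.0017,0.0004,0.02],[0.0693,0.2014,0,-0.0073,0.0025,0.0008,0.02],[0.092,0.2676,0,-0.0097,0.0033,0.0015,0.02],[0.092,0.2676,0,-0.0097,0.0033,0.001,0.02],[0.092,0.2676,0,-0.0097,0.0033,0.0009,0.02]]]' | python3 steer.py >/dev/null; python3 d.py
echo '[[[0,0,0.03,0,0,0.0001,0.02],[0,0,0.05,0,0,0.0002,0.02],[0,0,0.06,0,0,0.0002,0.02]]]' | python3 steer.py >/dev/null
for k in 1 2; do for i in 1 2 3 4 5 6 7 8 9 10 11 12; do echo '[[[0,0,0.005,0,0,0.00002,0.02]]]' | python3 steer.py >/dev/null; python3 c.py; done | sh avg.sh; done; python3 rd.py
```

```text
phi -0.176 F(collar) [ 7.36  5.07 -4.35] M(collar) [ 1.424 -1.091  0.039] read 0.021
mean 0.316 F 4.82 4.72 1.84 | 0.343 0.352 0.321 0.321 0.329 0.302 0.349 0.291 0.293 0.256 0.303 0.337
mean 0.348 F 4.99 3.70 0.59 | 0.332 0.349 0.335 0.320 0.351 0.353 0.385 0.322 0.360 0.401 0.313 0.355
t 20.78 M [-0.085  1.068 -0.356] F [4.83 3.68 0.25]  reading(tau+.004push) 0.355  phi -0.178 turn 2.077 v [ 0.6  5.9 35.4] gap 0.0296 q6 1.84
```

```bash
for i in 1 2 3 4 5 6 7 8 9 10; do echo '[[[0,0,0.005,0,0,0.00002,0.02]]]' | python3 steer.py >/dev/null; python3 c.py; done | sh avg.sh; python3 rd.py
echo '[[[0,0,0,0,0,0,0.02],[0,0,0,0,0,0,0.035],[0,0,0,0,0,0,0.05],[0,0,0,0,0,0,0.07],[0,0,0,0,0,0,0.085],[0,0,0,0,0,0,0.085],[0,0,0,0,0,0,0.085]]]' | python3 steer.py; python3 rd.py
```

```text
mean 0.321 F 5.33 2.86 -0.64 | 0.297 0.283 0.365 0.321 0.366 0.358 0.292 0.278 0.341 0.308
t 21.62 M [ 0.01   1.14  -0.298] F [ 5.07  2.69 -2.51]  reading(tau+.004push) 0.308  phi -0.178 turn 2.126 v [ 0.6  5.9 35.4] gap 0.0292 q6 1.89
time: 22.2
ee_pos: [0.5419, -0.0219, 0.185]
tcp_rot: [3.036, 0.146, 1.135]
contact_force: [0.4, 0.3, -0.3]
finger_gap: 0.0849
grip_force: 0.0
t 22.20 M [ 0.138  0.094 -0.01 ] F [0.45 0.23 0.3 ]  reading(tau+.004push) 0.009  phi -0.179 turn 2.127 v [-0.4  5.5 35. ] gap 0.0849 q6 1.89
```

```bash
echo '[[[0,0,0,0,0,0,0.05],[0,0,0,0,0,0,0.03],[0,0,0,0,0,0,0.02],[0,0,0,0,0,0,0.02],[0,0,0,0,0,0,0.02],[0,0,0,0,0,0,0.02],[0,0,0,0,0,0,0.02]]]' | python3 steer.py 50; python3 rd.py
for k in 1 2 3; do for i in 1 2 3 4 5 6 7 8 9 10 ; do echo '[[[0,0,0.0025,0,0,0.00001,0.02]]]' | python3 steer.py >/dev/null; python3 c.py; done | sh avg.sh; done; python3 rd.py
```

```text
time: 22.78
ee_pos: [0.5425, -0.0217, 0.1852]
tcp_rot: [3.035, 0.145, 1.135]
contact_force: [3.2, 0.4, 2.4]
finger_gap: 0.0287
grip_force: 51.4
t 22.78 M [-0.327  0.348 -0.158] F [ 1.31  3.05 -2.34]  reading(tau+.004push) 0.167  phi -0.179 turn 2.126 v [ 0.3  5.6 35.2] gap 0.0287 q6 1.89
mean 0.341 F 1.84 4.88 -2.78 | 0.282 0.329 0.365 0.345 0.376 0.332 0.367 0.324 0.370 0.323
mean 0.367 F 2.14 4.88 -3.56 | 0.402 0.374 0.339 0.378 0.391 0.392 0.300 0.385 0.378 0.333
mean 0.373 F 2.18 5.05 -4.59 | 0.378 0.398 0.384 0.363 0.422 0.353 0.366 0.383 0.387 0.297
t 25.28 M [-0.628  0.464 -0.28 ] F [ 2.84  4.35 -4.43]  reading(tau+.004push) 0.297  phi -0.179 turn 2.202 v [ 0.1  5.6 35.1] gap 0.0292 q6 1.97
```

The reading is now 0.37, which is 0.13 above free turning, so the screw is firm. Releasing and withdrawing.

```bash
echo '[[[0,0,0,0,0,-0.0005,0.02],[0,0,0,0,0,-0.0005,0.035],[0,0,0,0,0,-0.0005,0.05],[0,0,0,0,0,-0.0005,0.07],[0,0,0,0,0,-0.0005,0.085],[0,0,0,0,0,-0.0005,0.085],[0,0,0,0,0,-0.02,0.085],[0,0,0,0,0,-0.05,0.085],[0,0,0,0,0,-0.09,0.085],[0,0,0,0,0,-0.12,0.085],[0,0,0,0,0,-0.12,0.085],[0,0,0,0,0,-0.12,0.085]]]' | python3 steer.py
python3 - <<'E'
from plan import *
a=manip.grab_frame("side")["frame"]; cv2.imwrite("pics/a3.png",cv2.resize(a[120:300,220:440],None,fx=3,fy=3))
for f in(-.1,-.18,-.26): print(f,(3*(proj("side",pose(f,.0615)[0])[0]-[220,120])).round())
E
```

```text
time: 26.28
ee_pos: [0.5383, -0.0005, 0.3044]
tcp_rot: [3.023, 0.136, 1.06]
contact_force: [0.2, 1.3, -0.6]
finger_gap: 0.0852
grip_force: 0.0
-0.1 [314. 227.]
-0.18 [310. 226.]
-0.26 [306. 225.]
```

View pics/a3.png

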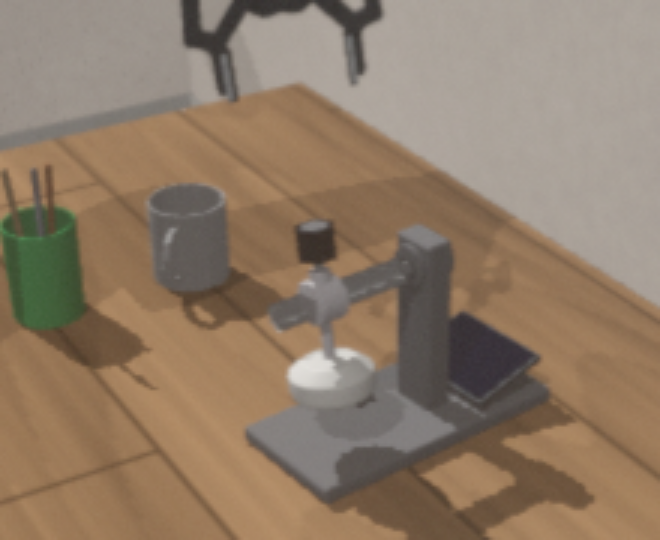

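The knob is upright, with its top at about (315,227), which matches φ ≈ −0.15…−0.18. The gripper is clear and the bystanders are in place. Handing in.

```bash
python3 -c "
from cell import manip; print(manip.sign_off())"
```

```text
the job is handed in; nothing more can be done
None
```

I swung the collar to about −0.18 rad, tightened the screw to about 0.13 N m above free turning (roughly 40 N on the flat), let go and handed the job in; no verdict came back, and I found the flat's direction by feel, to about ±0.05 to 0.08 rad, because the pictures didn't settle it.

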